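# Charge a milling jar from the ball hopper

## Robot

A 6-joint arm with a two-finger parallel gripper is mounted at the origin on a cart in front of the work surface, level with it; the furniture and walls round the work are solid. World frame = base frame: x ahead of the robot, y to its left, z up, the work surface at z = 0. Lengths are in mm, angles in degrees, forces in N, time in s.
With the tool pointing down it reaches from about 275 to 775 mm from the base axis. Payload 14.6 kg.
Tool frame: the origin (TCP) lies at the very end of the fingers, on their centre line; the grasp point (between the pads) lies 19 mm behind it; z points along the fingers, y is the line along which they close (so a half turn about z gives the same grasp; the last joint's range is limited). The gripper opens to 85 mm and grips with 20 to 120 N. Pads are 22 mm wide; open, the fingers measure 114 mm over their backs; the gripper's body (76 mm by 85 mm) begins 54 mm behind the grasp point. The pads swing forward as they close: fully open they stand 13 mm farther back than shut.
Start: joints at [-83.211, 15.075, -2.767, 72.158, 0, 81.102], TCP at [141.949, -505.449, 231.278] pointing down, gripper open.
Joint ranges: [-151.79, 151.79], [-50.71, 97.33], [-67.44, 78.34], [-121.81, 120.89], [-77.56, 73.72], [-180, 180]. Speed limits (degrees/s): [108.29, 108.29, 147.25, 159.86, 180, 180].

## Interface

Orientations are given as a 3x3 rotation matrix whose columns are the frame's x, y, z axes.
In Python, from workcell import state, grab_frame, camera_model, job_done, masks_of, spot_point gives the robot as it stands. The module is installed in compiled form; this text tells all that it offers.
- The arm moves only by the tool step_arm, never from a script. Its argument "plan" is a list of rows, each a list of 2 entries, a list of its own where there are three numbers: the shift along the world's x, y, z in mm, then the turn, a rotation vector about the world's x, y, z in rad. A call has 1 to 10 rows; each row shifts and turns the commanded pose from where the row before left it; what a row does not reach is not made up. A row lasts 1/10 s, in which the tool goes at most 50 mm and 8.59 degrees, less where a joint would pass 70% of its speed; a pose out of reach is approached as far as the arm can. A call is refused whole if a number of a shift passes 50 or a number of a turn 0.15, either way. A call with a gripper value outside its range is refused whole. "claw" is the opening, from 0 (shut) to 1 (fully open), set as the call begins (left out, the last holds). The fingers move at their own pace and stop on an object; "grip_force" is the grip in N (left out, the last holds). Time passes only in rows, so rows that do not move let the fingers close. It gives the time, the measured TCP pose, the force, the opening and the grip force at its end, in the units of the state.
- state(): the state, without advancing time (a new reading comes with each control period).
- grab_frame(name): name is "scene" or "top"; returns the picture (384x512x3 uint8, red, green, blue); there is no depth.
- camera_model(name): a dict with "fov_y" (degrees; the focal length in pixels is half the picture's height over the tangent of half this angle, whatever the lens; pixels are square), "cx", "cy" (the principal point, pixels), "T" (4x4, takes a point from camera to world coordinates). Camera axes: x right, y down, z forward; pixel columns grow to the right and rows downward; lengths in mm; the calibration is good to about 2 mm. A picture is of the moment at which its call begins. camera_model takes no time and is no camera call.
- job_done(): hands the job in; it is judged then, once.
Trained networks look in the newest picture that a camera, given by its name, has taken for a name from the list of things; names that differ only in an ending like _2 or _b are one class to them, and where a whole thing is asked for, a point or a joint stands for the part that bears it (a point fixed in the world has none). Each returns a list of dicts, best first, with "confidence" (0 to 1); they miss things now and then, are a little off and sometimes report something else, mostly with a low value. They report only what shows in the picture. A call takes as long as a camera call. They do not tell look-alikes from the thing itself.
- masks_of(label, camera): "region" (384x512 bool, what is visible of it).
- spot_point(label, camera): "position" ([x, y, z] in mm, in the coordinates of the camera as it stood for that picture, good to about 4 mm: a listed point, or the origin of a listed thing).
The state is a dict: "time": time; "joint_positions": joint angles; "qvel": joint speeds; "joint_torque": joint torques, N m; "eef_pos": TCP position; "ee_rot": TCP orientation; "ft_force": force on the tool from outside, world axes, zero at the start; "wrist_torque": the same for the moment, N m; "width": finger opening in mm; "grasp_force": force on a finger pad.
Only numpy, scipy, OpenCV 4.12 (cv2) and the standard library are available. Lean on these libraries where they do the work, as an engineer would, in place of code of your own. Each camera call takes 0.05 s, during which the arm holds its last target. There are 200 camera calls.

## Task

Charge the milling jar with exactly four grinding balls: stand it before the hopper's hood and push it through the spring doors until it sits fully home against the back stop, pressing gently, with the doors shut behind it. Then pull the slide gate only partly open, so that four balls drop into the jar and three stay in the bin, and push the gate fully shut again. Spill no ball, keep the jar upright and leave the other things on the bench where they are.

Things in the scene. Friction and masses are not known exactly. Their poses are not given: they have to be found in the camera images.
- hopper: Green sheet-metal ball hopper, fixed to the bench, 283 mm high: a bin above a dust hood. Origin on the bench, where the jar's axis stands when the jar is fully home. x: into the hood (0.75 to 1.1 rad to the left of the world's x); y: the way the gate opens; z up. In the hopper's frame the bin spans x -19..19 mm (flaring to -51..51 above z 228), y -25..97 mm.
- doorway (a point): Middle of the hood's only doorway, at bench height, at the hopper's x = -55 mm. Opening 96 mm wide and 181 mm high, no sill: the jar slides in on the bench. The hood's clear roof is 185 mm high and begins 6 mm before the doorway, so an upright gripper cannot follow the jar in; a tool leaning 30 to 45 degrees can.
- back_stop (a point): Point on the hood's rigid back stop, 40 mm high, at the hopper's x = 33.5 mm: the jar's wall meets it when the jar is fully home. Inside, low side rails 30 mm high narrow the way to 72 mm from the hopper's x = -12 mm on, and so centre the jar.
- outlet (a point): Centre of the chute outlet's lower edge, 97 mm above the bench on the hopper's z axis; 44 mm along the hopper's y, 32 mm along its x. Balls let through the gate roll down the chute and fall out here.
- gate (a joint): Steel slide gate, the floor of the bin (upper face 165 mm high). Metres pulled open along the hopper's +y: 0 shut, 0.115 fully open. It uncovers the 116 mm long throat from its y = -22 mm end, so balls drop in order from that end, mostly two at a time, about two more for each further 28 mm; wide open, all fall. Sliding friction about 3 N; stays where it is left.
- gate_handle (a point): Middle of the gate's handle, moving with it: a round black bar 16 mm thick and 92 mm long along the hopper's x, 205 mm above the bench and, when shut, 190 mm along the hopper's +y from its origin. Posts 34 mm either side of the middle; 36 mm free between the bar's centre and the plate below. The bin's end is 93 mm off when shut.
- door_left (a joint): Left of the two clear spring doors in the doorway: a leaf 34 mm wide plus a soft brush edge, 170 mm high, hinged at the left post (hopper's y = 48 mm). Radians: 0 shut, positive swung into the hood, negative out, 1.57 at most; a light spring (0.07 N m per rad) returns it to 0. It shuts behind the jar only once the jar's axis is 52 mm past the doorway.
- door_right (a joint): Right one of the spring doors, the mirror image (hinged at the hopper's y = -48 mm): 0 shut, positive swung into the hood, negative swung out.
- jar: White ceramic milling jar with two thin blue lines below the rim, straight, round and open at the top: 66 mm outside diameter, 85 mm high, wall 4.5 mm, floor 8 mm thick, 0.2 to 0.5 kg. Origin: centre of its underside; z is its axis, up. Starts empty and upright on the bench.
- jar_mid (a point): Point on the jar's axis 45 mm above its underside: the middle of its hollow.
- ball_1: Brown stoneware grinding ball, 28 mm diameter, 35 g; origin at its centre. All seven are alike and start in the bin (centres 179 or 203 mm above the bench).
- ball_2: Brown stoneware grinding ball, 28 mm diameter, 35 g; origin at its centre. All seven are alike and start in the bin (centres 179 or 203 mm above the bench).
- ball_3: Brown stoneware grinding ball, 28 mm diameter, 35 g; origin at its centre. All seven are alike and start in the bin (centres 179 or 203 mm above the bench).
- ball_4: Brown stoneware grinding ball, 28 mm diameter, 35 g; origin at its centre. All seven are alike and start in the bin (centres 179 or 203 mm above the bench).
- ball_5: Brown stoneware grinding ball, 28 mm diameter, 35 g; origin at its centre. All seven are alike and start in the bin (centres 179 or 203 mm above the bench).
- ball_6: Brown stoneware grinding ball, 28 mm diameter, 35 g; origin at its centre. All seven are alike and start in the bin (centres 179 or 203 mm above the bench).
- ball_7: Brown stoneware grinding ball, 28 mm diameter, 35 g; origin at its centre. All seven are alike and start in the bin (centres 179 or 203 mm above the bench).
- cup: Bystander: terracotta-coloured test cup, 62 mm wide, 53 mm high; origin under its centre.
- beaker: Bystander: white plastic beaker, 71 mm wide at the rim, 96 mm high; origin under its centre.
- mould_a: Bystander: white plaster sprig mould, 50x62x26 mm; origin under its centre.
- mould_b: Bystander: white plaster sprig mould, 40x50x26 mm; origin under its centre.
- wedge: Bystander: hardwood wedge, 32x100x26 mm; origin under its centre.
- rib: Bystander: wooden rib (flat scraper), 47x116x6 mm; origin under its centre.
Things that resemble listed ones, but are neither listed nor needed, are in the scene too. What is shaped like the jar but green or pink is not meant.

How it is judged (in metres and radians):
On the way, in this order (a step that is already met when the one before it is completed fails the run):
1. the jar stands fully home under the outlet, the doors are shut behind it and no ball has dropped (x of jar in the frame of hopper above -0.004 m and angle between jar's own z axis and vertical below 0.05 rad and value of joint door_left between -0.12 and 0.12 rad and value of joint door_right between -0.12 and 0.12 rad and value of joint gate below 0.003 m and height (world z) of each of ball_1, ball_2, ball_3, ball_4, ball_5, ball_6, ball_7 above 0.172 m), for 0.2 s.
2. with the gate partly open, exactly four balls have dropped into the jar (((distance between each of ball_1, ball_5, ball_6, ball_7 and jar_mid below 0.052 m and height (world z) of each of ball_2, ball_3, ball_4 above 0.172 m) or (distance between each of ball_1, ball_2, ball_5, ball_6 and jar_mid below 0.052 m and height (world z) of each of ball_3, ball_4, ball_7 above 0.172 m) or (distance between each of ball_1, ball_2, ball_3, ball_5 and jar_mid below 0.052 m and height (world z) of each of ball_4, ball_6, ball_7 above 0.172 m) or (distance between each of ball_1, ball_2, ball_3, ball_4 and jar_mid below 0.052 m and height (world z) of each of ball_5, ball_6, ball_7 above 0.172 m)) and value of joint gate above 0.02 m), for 0.2 s.
At the end, for the whole second after the job is handed in: Exactly four balls lie in the jar and the other three in the bin on the gate; the gate is within 3 mm of fully shut; the jar stands upright and still within 4 mm of fully home against the back stop; both doors are within 0.12 rad of shut (((distance between each of ball_1, ball_5, ball_6, ball_7 and jar_mid below 0.052 m and height (world z) of each of ball_2, ball_3, ball_4 above 0.172 m) or (distance between each of ball_1, ball_2, ball_5, ball_6 and jar_mid below 0.052 m and height (world z) of each of ball_3, ball_4, ball_7 above 0.172 m) or (distance between each of ball_1, ball_2, ball_3, ball_5 and jar_mid below 0.052 m and height (world z) of each of ball_4, ball_6, ball_7 above 0.172 m) or (distance between each of ball_1, ball_2, ball_3, ball_4 and jar_mid below 0.052 m and height (world z) of each of ball_5, ball_6, ball_7 above 0.172 m)) and x of jar in the frame of hopper above -0.004 m and angle between jar's own z axis and vertical below 0.05 rad and value of joint door_left between -0.12 and 0.12 rad and value of joint door_right between -0.12 and 0.12 rad and value of joint gate below 0.003 m and linear speed of jar below 0.02 m/s); the robot touches nothing.
It fails at once if a ball is spilled beside the jar (height (world z) of any of ball_1, ball_2, ball_3, ball_4, ball_5, ball_6, ball_7 below 0.0175 m).
It fails at once if the jar is tipped by more than about 25 degrees (angle between jar's own z axis and vertical above 0.45 rad).
It fails at once if the jar is pressed against the hopper with more than 40 N (contact force between jar and hopper above 40 N).
It fails at once if another thing on the bench is moved by more than 30 mm (distance of any of cup, beaker, mould_a, mould_b, wedge, rib from where it was at the start of the episode above 0.03 m).
It also fails if it takes over 67 s, if anything falls off the work surface, if the arm or the gripper's body presses on something with over 40 N, if the wrist force passes 120 N, or if a joint passes its speed limit or range.

## Working session

There is one attempt and no reset: what is moved stays moved. The work goes in short steps, Python scripts to look and compute and a tool call to move; the robot and the scene stay as the last step left them, time stands still between calls to the robot, and variables do not carry over. Pictures are saved under pics/ and viewed, at most 10 in all, crops included, and the job is handed in when it is done.

Besides the shell and the picture viewer there is one more tool, called after ">>>" as name(argument=value, ...) on one line, values as JSON. step_arm: Moves the arm, as the interface text tells. Its arguments: {"type":"object","properties":{"plan":{"type":"array","items":{"type":"array"}},"claw":{"type":"number"},"grip_force":{"type":"number"}},"required":["plan"]}

```bash
mkdir -p pics
cat > h.py <<'E'
import numpy as np, cv2
from workcell import *
def save(cam,fn,img=None):
    im=grab_frame(cam) if img is None else img
    cv2.imwrite('pics/'+fn,im[:,:,::-1]); return im
def model(cam):
    m=camera_model(cam); f=192/np.tan(np.radians(m['fov_y'])/2); return m,f
def proj(cam,p):
    m,f=model(cam); T=np.array(m['T']); q=np.linalg.inv(T)@np.r_[p,1]
    return f*q[0]/q[2]+m['cx'], f*q[1]/q[2]+m['cy']
def ray(cam,u,v,z):
    m,f=model(cam); T=np.array(m['T']); d=T[:3,:3]@np.array([(u-m['cx'])/f,(v-m['cy'])/f,1]); o=T[:3,3]
    return o+d*(z-o[2])/d[2]
def spots(l,cam):
    T=np.array(camera_model(cam)['T'])
    return [(round(s['confidence'],2),(T@np.r_[s['position'],1])[:3].round(1).tolist()) for s in spot_point(l,cam)]
E
python3 - <<'E'
from h import *
a=save('scene','s0.png');b=save('top','t0.png')
for c in('scene','top'):
    print(c,np.round(camera_model(c)['T'],3).tolist(),camera_model(c)['fov_y'])
    for l in('hopper','doorway','back_stop','outlet','gate_handle','jar','cup','beaker','mould_a','wedge','rib'):
        print(l,[(x,*np.round(proj(c,x[1]))) for x in spots(l,c)])
E
```

```text
scene [[-0.441, -0.54, 0.717, -458.082], [-0.898, 0.263, -0.354, 533.92], [0.003, -0.799, -0.601, 989.169], [0.0, 0.0, 0.0, 1.0]] 55.10689741162346
hopper [((0.56, [644.4, 106.4, 2.8]), np.float64(229.0), np.float64(216.0)), ((0.39, [638.4, 104.3, 97.9]), np.float64(229.0), np.float64(198.0))]
doorway [((0.69, [600.2, 65.0, 1.0]), np.float64(242.0), np.float64(219.0))]
back_stop []
outlet [((0.63, [642.0, 104.3, 101.4]), np.float64(229.0), np.float64(197.0))]
gate_handle [((0.93, [493.3, 228.4, 205.9]), np.float64(211.0), np.float64(206.0)), ((0.6, [600.9, 64.6, -0.4]), np.float64(242.0), np.float64(219.0))]
jar [((0.91, [427.4, -454.9, -1.9]), np.float64(369.0), np.float64(209.0)), ((0.5, [391.8, -308.9, 0.9]), np.float64(347.0), np.float64(223.0)), ((0.18, [425.9, 472.2, -3.0]), np.float64(155.0), np.float64(284.0))]
cup []
beaker [((0.56, [607.8, 397.7, 1.6]), np.float64(162.0), np.float64(243.0))]
mould_a [((0.68, [729.6, -201.6, 0.0]), np.float64(283.0), np.float64(187.0)), ((0.5, [533.3, 478.6, -1.0]), np.float64(146.0), np.float64(263.0))]
wedge [((0.65, [431.6, 356.2, 3.1]), 
[... 1190 characters left out ...]
float64(386.0), np.float64(225.0))]
cup [((0.69, [665.3, -359.7, -1.1]), np.float64(358.0), np.float64(164.0)), ((0.46, [574.2, 152.6, 178.3]), np.float64(223.0), np.float64(180.0))]
beaker [((0.8, [603.8, 404.0, 2.9]), np.float64(163.0), np.float64(180.0)), ((0.58, [627.6, 106.0, 201.3]), np.float64(236.0), np.float64(164.0))]
mould_a [((0.75, [730.4, -205.2, -4.0]), np.float64(318.0), np.float64(148.0)), ((0.49, [532.5, 478.4, -2.0]), np.float64(144.0), np.float64(199.0)), ((0.44, [573.0, 153.4, 178.8]), np.float64(223.0), np.float64(181.0))]
wedge [((0.73, [430.1, 357.7, 3.1]), np.float64(174.0), np.float64(225.0))]
rib [((0.66, [422.3, 472.1, 1.2]), np.float64(144.0), np.float64(227.0))]
```

```bash
python3 -c "
import cv2
a=cv2.imread('pics/s0.png');b=cv2.imread('pics/t0.png')
import numpy as np
cv2.imwrite('pics/both.png',cv2.resize(np.vstack([a,b]),None,fx=.78,fy=.78))"
```

```text
(no output)
```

View pics/s0.png

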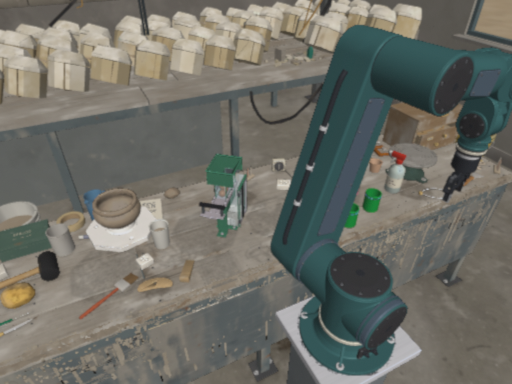

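View pics/t0.png

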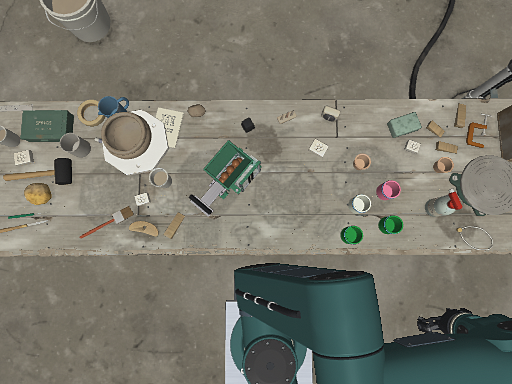

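The scene view has the hopper at (228,195), with the arm hiding the white jar. In the top view the hopper's bin is at (232,165) with its balls and the handle at (200,204).

Jar candidates in the top view are the white one at (362,203), pink (389,189), green (351,234) and (390,224), and the greyish beaker (162,177). The white one at (362,203) fits, and I'll confirm it in a crop.

Run:
```python
from h import *
b=cv2.imread('pics/t0.png')
cr=np.hstack([cv2.resize(b[170:255,330:420],None,fx=4,fy=4,interpolation=cv2.INTER_CUBIC),cv2.resize(b[135:220,180:270],None,fx=4,fy=4,interpolation=cv2.INTER_CUBIC)])
cv2.imwrite('pics/crop.png',cr)
s=state();print(s['time'],np.round(s['ee_rot'],3).tolist(),s['width'])
# jar rim: white blob centre -> fit
g=b[185:222,345:380].astype(int); m=(g.min(2)>185).astype(np.uint8)
ys,xs=np.nonzero(m);(c,r)=cv2.minEnclosingCircle(np.c_[xs,ys].astype(np.float32))
print('white',len(xs),c[0]+345,c[1]+185,r,ray('top',c[0]+345,c[1]+185,85))
H=np.array([492.5,228.5]);D=np.array([599.4,62.2]);O=np.mean([[638.2,104.6],[639,105.5],[642,104.3],[637.3,104.3]],0)
# least squares pose
from scipy.optimize import least_squares
def f(p):
    x=np.array([np.cos(p[2]),np.sin(p[2])]);y=np.array([-x[1],x[0]]);o=p[:2]
    return np.r_[o-O,o-55*x-D,o+190*y-H]
p=least_squares(f,[640,105,.87]);print(p.x,f(p.x))
```

```text
1.2 [[0.963, 0.27, 0.0], [0.27, -0.963, 0.0], [0.0, 0.0, -1.0]] 85.28163963513765
white 136 361.875 202.875 8.77684497833252 [ 503.37529929 -344.32194692   85.        ]
[636.94695862 104.32198482   0.85929235] [-2.17804138 -0.35301518  1.63341101  0.46604769  0.54463037 -0.11303251]
```

View pics/crop.png

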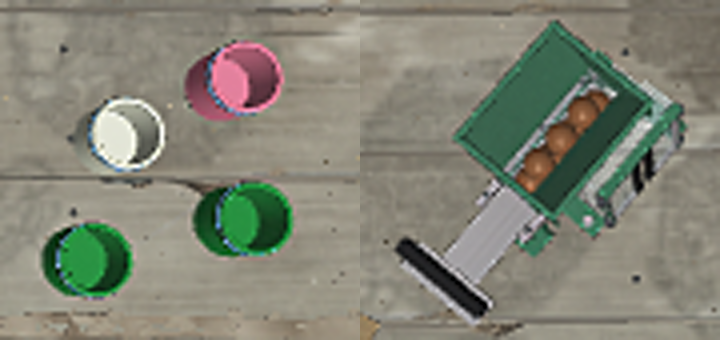

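The crop shows the white jar with blue rim lines at (125,135), so that one is the jar. The pink and green ones are look-alikes. Moving above it.

>>> step_arm(plan=[[[40, 18, 0], [0, 0, 0.1]], [[40, 18, 0], [0, 0, 0.1]], [[40, 18, 0], [0, 0, 0.1]], [[40, 18, 0], [0, 0, 0.1]], [[40, 18, 0], [0, 0, 0.1]], [[40, 18, -10], [0, 0, 0.086]], [[40, 18, -20], [0, 0, 0]], [[40, 17, -25], [0, 0, 0]], [[41, 17, -25], [0, 0, 0]], [[0, 0, -20], [0, 0, 0]]], claw=1, grip_force=30)

```text
time: 2.2
eef_pos: [505.7, -343.5, 130.0]
ee_rot: [[0.65, 0.76, 0.0], [0.76, -0.65, 0.001], [0.001, -0.0, -1.0]]
ft_force: [-1.6, -0.9, 0.1]
width: 85.3
grasp_force: 0.0
```

Run:
```python
from h import *
s=state();print(s['eef_pos'],s['joint_positions'])
for c in('scene','top'):
    grab_frame(c);print(c,spots('jar',c))
```

```text
[ 505.67372062 -343.46930499  129.98588756] [-4.18425529e+01  2.60282487e+01 -1.73292564e+00  6.22511743e+01
  5.01321106e-02  8.86670999e+01]
scene [(0.8, [425.5, -457.7, 1.0]), (0.69, [391.9, -309.6, 1.2]), (0.58, [506.3, -344.0, -2.1]), (0.58, [562.3, -456.7, -2.6])]
top [(0.8, [503.2, -348.0, 0.2])]
```

>>> step_arm(plan=[[[0, 0, -25], [0, 0, 0]], [[0, 0, -25], [0, 0, 0]], [[0, 0, -25], [0, 0, 0]], [[0, 0, -25], [0, 0, 0]], [[0, 0, 0], [0, 0, 0]]])

```text
time: 2.9
eef_pos: [500.6, -345.9, 30.8]
ee_rot: [[0.654, 0.757, -0.002], [0.757, -0.654, 0.002], [-0.0, -0.002, -1.0]]
ft_force: [-0.2, -0.4, 0.7]
width: 85.0
grasp_force: 0.0
```

>>> step_arm(plan=[[[0, 0, 0], [0, 0, 0]], [[0, 0, 0], [0, 0, 0]], [[0, 0, 0], [0, 0, 0]], [[0, 0, 0], [0, 0, 0]], [[0, 0, 0], [0, 0, 0]], [[0, 0, 0], [0, 0, 0]]], claw=0.5, grip_force=30)

```text
time: 3.5
eef_pos: [502.6, -346.9, 34.1]
ee_rot: [[0.653, 0.757, 0.002], [0.757, -0.653, -0.003], [-0.001, 0.003, -1.0]]
ft_force: [-3.8, -1.5, 7.7]
width: 66.1
grasp_force: 33.5
```

>>> step_arm(plan=[[[0, 0, 10], [0, 0, 0]], [[0, 0, 10], [0, 0, 0]], [[3, 20, 0], [0, 0, 0]], [[6, 35, 0], [0, 0, 0]], [[6, 40, 0], [0, 0, 0]], [[6, 40, 0], [0, 0, 0]], [[6, 40, 0], [0, 0, 0]], [[6, 40, 0], [0, 0, 0]], [[6, 40, 0], [0, 0, 0]], [[6, 40, 0], [0, 0, 0]]])

```text
time: 4.5
eef_pos: [547.1, -48.6, 52.6]
ee_rot: [[0.652, 0.758, 0.001], [0.758, -0.652, 0.0], [0.001, 0.001, -1.0]]
ft_force: [-0.3, 0.4, -3.1]
width: 66.0
grasp_force: 34.7
```

>>> step_arm(plan=[[[6, 34, 0], [0, 0, 0]], [[4, 20, 0], [0, 0, 0]], [[1, 10, 0], [0, 0, 0]], [[0, 0, 0], [0, 0, 0]], [[0, 0, 0], [0, 0, 0]]])

```text
time: 5.0
eef_pos: [557.9, 12.7, 52.0]
ee_rot: [[0.653, 0.758, 0.0], [0.758, -0.653, -0.0], [-0.0, 0.0, -1.0]]
ft_force: [1.0, -0.7, -3.3]
width: 66.4
grasp_force: 34.7
```

Run:
```python
from h import *
s=state();print(s['eef_pos'],s['ft_force'],s['width'])
for c in('scene','top'):
    save(c,c+'1.png');print(c,spots('jar',c),spots('doorway',c),spots('gate_handle',c))
```

```text
[557.91837708  12.71046853  52.00949324] [ 1.01680608 -0.65316268 -3.30402073] 66.40045908105813
scene [(0.79, [393.6, -308.8, 2.1]), (0.76, [426.4, -454.8, 0.8]), (0.56, [560.5, -456.5, -1.8])] [] [(0.74, [492.6, 226.0, 206.1])]
top [(0.78, [423.8, -454.5, -0.8]), (0.77, [551.8, -453.5, -4.7]), (0.76, [389.4, -307.8, -1.0]), (0.44, [598.0, 60.7, -0.2]), (0.43, [573.6, 154.9, 180.0]), (0.22, [670.1, -363.3, 1.5])] [(0.86, [599.6, 61.1, -0.7])] [(0.83, [493.3, 230.9, 205.8])]
```

View pics/scene1.png

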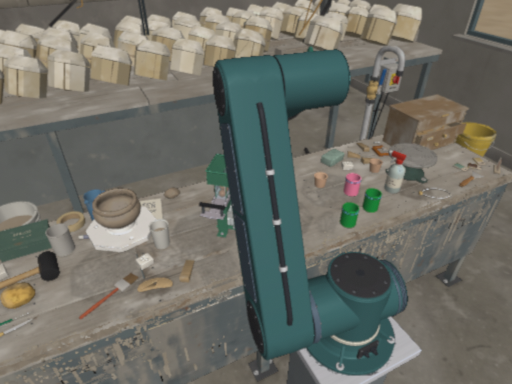

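The scene view shows the pick place empty at (365,200); the jar is in the gripper, hidden behind the arm. Setting it down.

>>> step_arm(plan=[[[0, 0, -10], [0, 0, 0]], [[0, 0, -5], [0, 0, 0]], [[0, 0, -2], [0, 0, 0]], [[0, 0, -1], [0, 0, 0]], [[0, 0, 0], [0, 0, 0]]])

```text
time: 5.9
eef_pos: [557.5, 13.3, 34.2]
ee_rot: [[0.652, 0.758, -0.001], [0.758, -0.652, 0.0], [-0.0, -0.0, -1.0]]
ft_force: [-6.9, 0.7, 11.9]
width: 66.6
grasp_force: 35.7
```

>>> step_arm(plan=[[[0, 0, 0], [0, 0, 0]], [[0, 0, 0], [0, 0, 0]], [[0, 0, 0], [0, 0, 0]], [[0, 0, 0], [0, 0, 0]], [[0, 0, 25], [0, 0, 0]], [[0, 0, 40], [0, 0, 0]], [[-13, -15, 40], [0, 0, 0]], [[-13, -15, 20], [0.076, -0.065, 0]], [[-19, -23, 0], [0.076, -0.065, 0]], [[0, 0, 0], [0.076, -0.065, 0]]], claw=1)

```text
time: 6.9
eef_pos: [512.2, -41.2, 159.9]
ee_rot: [[0.623, 0.757, 0.197], [0.723, -0.653, 0.226], [0.299, 0.002, -0.954]]
ft_force: [1.3, 0.7, -0.6]
width: 85.2
grasp_force: 0.0
```

>>> step_arm(plan=[[[0, 0, 0], [0.076, -0.065, 0]], [[0, 0, 0], [0.076, -0.065, 0]], [[0, 0, 0], [0.076, -0.065, 0]], [[0, 0, 0], [0.076, -0.065, 0]], [[0, 0, -20], [0.06, -0.052, 0]], [[0, 0, 0], [0, 0, 0]]], claw=0.4)

```text
time: 7.5
eef_pos: [511.5, -40.0, 136.5]
ee_rot: [[0.468, 0.757, 0.456], [0.535, -0.654, 0.535], [0.703, -0.007, -0.711]]
ft_force: [-0.0, 0.9, 0.2]
width: 34.0
grasp_force: 0.0
```

Run:
```python
from h import *
s=state();print(s['time'],s['eef_pos'],s['joint_positions'],s['ft_force'],s['width'],np.round(s['ee_rot'],3).tolist())
for c in('scene','top'):
    save(c,c+'2.png');print(c,spots('jar',c))
```

```text
7.5 [511.52038774 -39.95883895 136.50385846] [-37.77586419  13.26659463 -35.97653467  38.14680439  44.62691677
  94.26824772] [-0.01854582  0.85256794  0.20044963] 33.98376463840054 [[0.468, 0.757, 0.456], [0.535, -0.654, 0.535], [0.703, -0.007, -0.711]]
scene [(0.76, [390.5, -312.0, 1.2]), (0.66, [562.7, -458.3, -2.1]), (0.57, [560.7, 17.8, -1.0]), (0.57, [428.0, -452.7, 1.2])]
top [(0.81, [557.6, 14.5, 3.6]), (0.68, [420.5, -456.5, -3.3]), (0.62, [553.1, -456.9, -5.3]), (0.31, [489.8, 231.7, 203.8])]
```

View pics/top2.png

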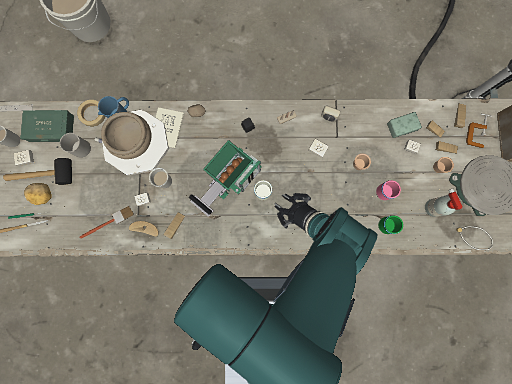

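Top view: the white jar stands upright at (263,190) in front of the hood, with the gripper leaning behind it at (295,210). Next I'll lower and push.

>>> step_arm(plan=[[[0, 0, -35], [0, 0, 0]], [[0, 0, -35], [0, 0, 0]], [[0, 0, -25], [0, 0, 0]], [[0, 0, -11], [0, 0, 0]], [[0, 0, 0], [0, 0, 0]], [[13.1, 15.2, 0], [0, 0, 0]], [[6.5, 7.6, 0], [0, 0, 0]], [[6.5, 7.6, 0], [0, 0, 0]], [[6.5, 7.6, 0], [0, 0, 0]], [[6.5, 7.6, 0], [0, 0, 0]]])

```text
time: 8.7
eef_pos: [553.3, 6.1, 34.3]
ee_rot: [[0.463, 0.759, 0.458], [0.54, -0.651, 0.533], [0.703, 0.0, -0.712]]
ft_force: [-0.9, -1.0, -0.2]
width: 34.1
grasp_force: 0.7
```

Run:
```python
from h import *
s=state();p=s['eef_pos'];d=p[:2]-[637,104.3];print(p,d@[.653,.758],d@[-.758,.653],s['ft_force'])
for c in('scene','top'):
    save(c,c+'3.png')
    for q in spots('jar',c):
        if abs(q[1][1])<150:
            d=np.array(q[1][:2])-[637,104.3];print(c,q,d@[.653,.758],d@[-.758,.653])
```

```text
[553.32809179   6.05366913  34.32433   ] -129.10847485857127 -0.7315476386720041 [-0.86043393 -1.03504251 -0.21137716]
scene (0.59, [575.4, 29.5, 0.3]) -96.92320000000001 -2.15159999999998
top (0.86, [571.3, 33.5, -0.3]) -96.56850000000003 3.5682000000000387
```

>>> step_arm(plan=[[[4.6, 5.3, 0], [0, 0, 0]], [[4.6, 5.3, 0], [0, 0, 0]], [[4.6, 5.3, 0], [0, 0, 0]], [[4.6, 5.3, 0], [0, 0, 0]], [[4.6, 5.3, 0], [0, 0, 0]], [[4.6, 5.3, 0], [0, 0, 0]], [[4.6, 5.3, 0], [0, 0, 0]], [[4.6, 5.3, 0], [0, 0, 0]], [[3.3, 3.8, 0], [0, 0, 0]], [[2, 2.3, 0], [0, 0, 0]]])

```text
time: 9.9
eef_pos: [594.5, 54.8, 32.7]
ee_rot: [[0.465, 0.758, 0.457], [0.539, -0.652, 0.534], [0.703, -0.002, -0.712]]
ft_force: [-5.3, -5.8, 4.1]
width: 34.2
grasp_force: 3.7
```

Run:
```python
from h import *
s=state();p=s['eef_pos'];d=p[:2]-[637,104.3];print(p,d@[.653,.758],d@[-.758,.653],s['ft_force'])
ims=[save(c,c+'4.png') for c in('scene','top')]
for c in('scene','top'):
    for q in spots('jar',c):
        if abs(q[1][1])<150:
            d=np.array(q[1][:2])-[637,104.3];print(c,q,d@[.653,.758],d@[-.758,.653])
cr=np.hstack([cv2.resize(ims[0][140:250,180:290],None,fx=3.6,fy=3.6),cv2.resize(ims[1][135:245,190:300],None,fx=3.6,fy=3.6)])
save('x','crop4.png',cr)
```

```text
[594.50247593  54.81941696  32.7257066 ] -65.2571651629294 -0.09769747559855631 [-5.33500654 -5.84704571  4.10294858]
scene (0.54, [613.6, 78.8, -0.6]) -34.60919999999999 1.085699999999983
top (0.52, [610.7, 77.9, 1.3]) -37.18509999999996 2.696199999999971
```

View pics/crop4.png

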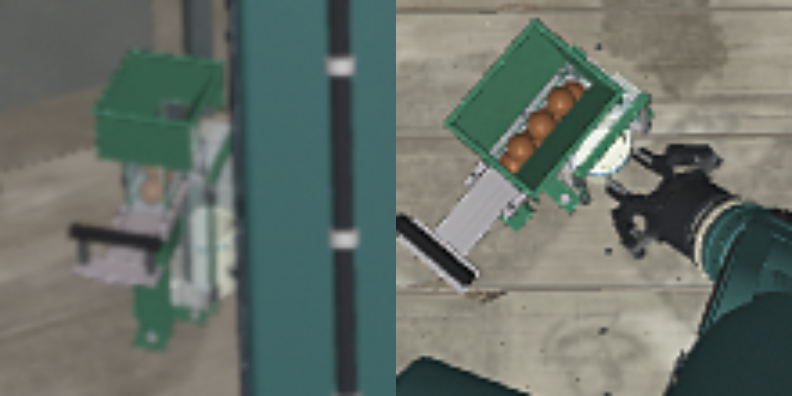

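The crop shows the jar going through the doors upright, with the fingers centred behind it at (630,170) in the right half. Continuing slowly.

>>> step_arm(plan=[[[2.6, 3, 0], [0, 0, 0]], [[2.6, 3, 0], [0, 0, 0]], [[2.6, 3, 0], [0, 0, 0]], [[2.6, 3, 0], [0, 0, 0]], [[2.6, 3, 0], [0, 0, 0]], [[2, 2.3, 0], [0, 0, 0]], [[1.3, 1.5, 0], [0, 0, 0]], [[0.7, 0.8, 0], [0, 0, 0]], [[0, 0, 0], [0, 0, 0]]])

```text
time: 11.0
eef_pos: [611.1, 74.1, 32.7]
ee_rot: [[0.465, 0.759, 0.457], [0.538, -0.652, 0.534], [0.703, -0.002, -0.711]]
ft_force: [-1.4, -1.3, 0.4]
width: 34.2
grasp_force: 1.6
```

Run:
```python
from h import *
s=state();p=s['eef_pos'];d=p[:2]-[637,104.3];print(p,d@[.653,.758],d@[-.758,.653],s['ft_force'])
```

```text
[611.10840055  74.14208316  32.7377052 ] -39.76691540792562 -0.06728731576150469 [-1.44896549 -1.30980686  0.44116606]
```

>>> step_arm(plan=[[[0.65, 0.76, 0], [0, 0, 0]], [[0.65, 0.76, 0], [0, 0, 0]], [[0.65, 0.76, 0], [0, 0, 0]], [[0.65, 0.76, 0], [0, 0, 0]], [[0, 0, 0], [0, 0, 0]]])

```text
time: 11.5
eef_pos: [614.0, 76.7, 32.7]
ee_rot: [[0.465, 0.758, 0.457], [0.539, -0.652, 0.533], [0.702, -0.002, -0.712]]
ft_force: [-3.2, -3.8, -0.0]
width: 33.8
grasp_force: 2.3
```

>>> step_arm(plan=[[[0.65, 0.76, 0], [0, 0, 0]], [[0.65, 0.76, 0], [0, 0, 0]], [[0, 0, 0], [0, 0, 0]]])

```text
time: 11.8
eef_pos: [615.3, 78.3, 32.7]
ee_rot: [[0.465, 0.758, 0.457], [0.539, -0.652, 0.533], [0.703, -0.002, -0.712]]
ft_force: [-2.4, -3.3, -0.1]
width: 34.1
grasp_force: 2.7
```

>>> step_arm(plan=[[[0.65, 0.76, 0], [0, 0, 0]], [[0, 0, 0], [0, 0, 0]]])

```text
time: 12.0
eef_pos: [615.9, 78.9, 32.7]
ee_rot: [[0.465, 0.758, 0.457], [0.539, -0.652, 0.533], [0.702, -0.002, -0.712]]
ft_force: [-3.3, -4.0, 0.6]
width: 34.4
grasp_force: 2.8
```

>>> step_arm(plan=[[[0.65, 0.76, 0], [0, 0, 0]], [[0, 0, 0], [0, 0, 0]]])

```text
time: 12.2
eef_pos: [616.5, 79.5, 32.7]
ee_rot: [[0.465, 0.758, 0.457], [0.539, -0.652, 0.533], [0.702, -0.002, -0.712]]
ft_force: [-5.4, -6.9, 1.3]
width: 34.1
grasp_force: 3.1
```

>>> step_arm(plan=[[[0.65, 0.76, 0], [0, 0, 0]], [[0, 0, 0], [0, 0, 0]]])

```text
time: 12.4
eef_pos: [617.2, 79.8, 32.5]
ee_rot: [[0.466, 0.757, 0.458], [0.539, -0.653, 0.532], [0.702, -0.001, -0.712]]
ft_force: [-5.3, -11.4, 0.2]
width: 34.1
grasp_force: 3.2
```

>>> step_arm(plan=[[[0.65, 0.76, 0], [0, 0, 0]], [[0, 0, 0], [0, 0, 0]]])

```text
time: 12.6
eef_pos: [617.7, 80.0, 32.3]
ee_rot: [[0.467, 0.757, 0.458], [0.539, -0.654, 0.531], [0.701, -0.001, -0.713]]
ft_force: [-11.3, -19.1, 2.7]
width: 33.7
grasp_force: 3.4
```

Force has risen to 22 N at the expected depth, so the jar is against the stop. Withdrawing.

>>> step_arm(plan=[[[-1.3, -1.5, 0], [0, 0, 0]], [[-3.3, -3.8, 0], [0, 0, 0]], [[-6.5, -7.6, 0], [0, 0, 0]], [[-6.5, -7.6, 0], [0, 0, 0]], [[-6.5, -7.6, 0], [0, 0, 0]], [[-13, -15.2, 0], [0, 0, 0]], [[-19.5, -22.7, 0], [0, 0, 0]], [[-19.5, -22.7, 10], [0, 0, 0]], [[-19.5, -22.7, 40], [0, 0, 0]], [[0, 0, 40], [-0.076, 0.065, 0]]])

```text
time: 13.6
eef_pos: [519.7, -33.6, 122.4]
ee_rot: [[0.515, 0.754, 0.408], [0.585, -0.657, 0.476], [0.627, -0.007, -0.779]]
ft_force: [0.9, -0.5, -1.6]
width: 34.0
grasp_force: 0.0
```

>>> step_arm(plan=[[[-15, 0, 40], [-0.076, 0.065, 0]], [[-15, 0, 40], [-0.076, 0.065, 0]], [[-15, 0, 40], [-0.076, 0.065, 0]], [[-15, 0, 40], [-0.076, 0.065, 0]], [[-10, 0, 30], [-0.076, 0.065, 0]], [[0, 0, 20], [-0.076, 0.065, 0]], [[0, 0, 0], [-0.076, 0.065, 0]]], claw=0.6)

```text
time: 14.3
eef_pos: [452.9, -30.1, 336.1]
ee_rot: [[0.652, 0.758, -0.009], [0.758, -0.652, -0.02], [-0.021, 0.006, -1.0]]
ft_force: [-0.5, -1.1, -1.0]
width: 51.4
grasp_force: 0.0
```

Run:
```python
from h import *
s=state();p=s['eef_pos'];print(s['time'],p,s['joint_positions'],s['ft_force'],np.round(s['ee_rot'],3).tolist())
ims=[save(c,c+'5.png') for c in('scene','top')]
for c in('scene','top'):
    for l in('jar','jar_mid','gate_handle','doorway'):
      for q in spots(l,c):
        if abs(q[1][1])<250:
            d=np.array(q[1][:2])-[637,104.3];print(c,l,q,d@[.653,.758],d@[-.758,.653])
cr=np.hstack([cv2.resize(ims[0][140:250,180:290],None,fx=3.6,fy=3.6,interpolation=2),cv2.resize(ims[1][135:245,190:300],None,fx=3.6,fy=3.6,interpolation=2)])
save('x','crop5.png',cr)
```

```text
14.3 [452.90920171 -30.05508956 336.12928434] [-13.30546148   7.63707307   3.65672799  86.28139534  -1.24729275
 117.40637187] [-0.54606294 -1.08472346 -1.04673362] [[0.652, 0.758, -0.009], [0.758, -0.652, -0.02], [-0.021, 0.006, -1.0]]
scene doorway (0.72, [601.3, 61.9, 1.1]) -55.45130000000003 -0.6265999999999637
top gate_handle (0.87, [487.1, 226.8, 204.7]) -5.029699999999983 193.6167
top doorway (0.71, [601.0, 63.1, 1.2]) -54.7376 0.384400000000002
```

View pics/crop5.png

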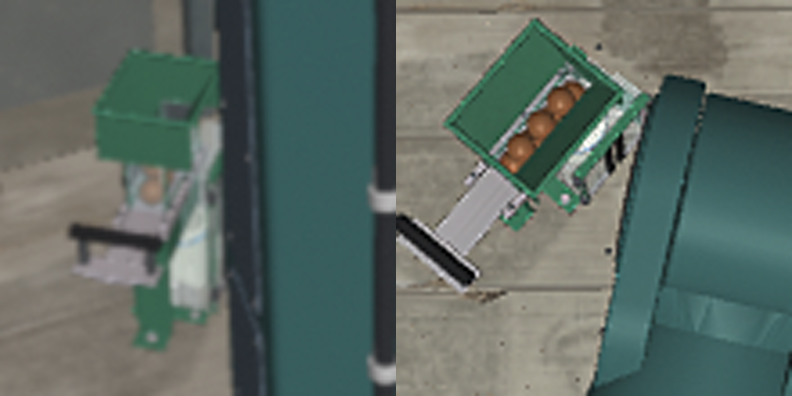

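Crop: the clear doors are shut (edge stripes at (612,158)), the jar is inside, and all the balls are still in the bin. Now to the gate handle.

>>> step_arm(plan=[[[4, 26, 0], [0.016, -0.014, 0]], [[4, 34, 0], [0, 0, 0]], [[6, 40, 0], [0, 0, 0]], [[6, 40, 0], [0, 0, 0]], [[6, 40, 0], [0, 0, 0]], [[6, 38, 0], [0, 0, 0]], [[4, 25, -10], [0, 0, 0]], [[4, 15, -20], [0, 0, 0]], [[0, 0, -30], [0, 0, 0]], [[0, 0, -20], [0, 0, 0]]])

```text
time: 15.8
eef_pos: [491.8, 228.2, 251.0]
ee_rot: [[0.652, 0.758, -0.0], [0.758, -0.652, 0.0], [-0.0, -0.0, -1.0]]
ft_force: [0.0, -0.6, -0.4]
width: 51.2
grasp_force: 0.0
```

Run:
```python
from h import *
s=state();p=s['eef_pos'];print(s['time'],p,s['joint_positions'],s['width'],np.round(s['ee_rot'],3).tolist())
for c in('scene','top'):
    save(c,c+'6.png');print(c,spots('gate_handle',c))
```

```text
15.8 [491.75037912 228.23847157 251.01384366] [1.62746829e+01 1.65076271e+01 2.34183249e+00 7.58459766e+01
 1.67340254e-02 1.46964524e+02] 51.21414903772721 [[0.652, 0.758, -0.0], [0.758, -0.652, 0.0], [-0.0, -0.0, -1.0]]
scene [(0.57, [491.8, 225.0, 206.8]), (0.42, [531.4, 481.7, -0.5])]
top [(0.75, [489.5, 230.1, 201.5])]
```

View pics/top6.png

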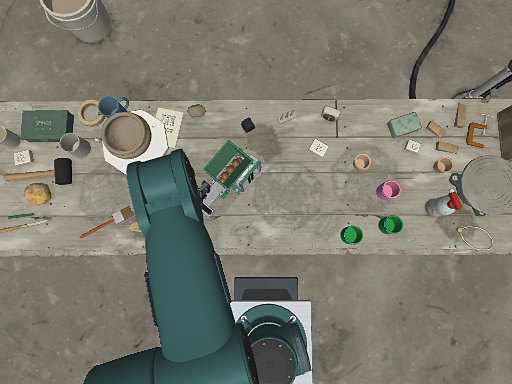

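Top view: gripper is over the handle at (207,195), and the bin's balls are visible at (235,165). Lowering onto the bar.

>>> step_arm(plan=[[[0, 0, -25], [0, 0, 0]], [[0, 0, -25], [0, 0, 0]], [[0, 0, -15], [0, 0, 0]], [[0, 0, 0], [0, 0, 0]]])

```text
time: 16.4
eef_pos: [492.0, 227.8, 187.6]
ee_rot: [[0.653, 0.758, -0.0], [0.758, -0.653, -0.0], [-0.0, -0.0, -1.0]]
ft_force: [0.2, 0.9, 1.3]
width: 50.6
grasp_force: 0.0
```

>>> step_arm(plan=[[[0, 0, 0], [0, 0, 0]], [[0, 0, 0], [0, 0, 0]], [[0, 0, 0], [0, 0, 0]], [[0, 0, 0], [0, 0, 0]], [[0, 0, 0], [0, 0, 0]], [[0, 0, 0], [0, 0, 0]]], claw=0, grip_force=40)

```text
time: 17.0
eef_pos: [493.0, 228.2, 189.3]
ee_rot: [[0.652, 0.758, 0.003], [0.758, -0.652, 0.001], [0.003, 0.002, -1.0]]
ft_force: [-1.7, -1.6, 7.7]
width: 14.7
grasp_force: 38.8
```

>>> step_arm(plan=[[[-3, 2.6, 0], [0, 0, 0]], [[-3, 2.6, 0], [0, 0, 0]], [[-3, 2.6, 0], [0, 0, 0]], [[-3, 2.6, 0], [0, 0, 0]], [[-3, 2.6, 0], [0, 0, 0]], [[-3, 2.6, 0], [0, 0, 0]], [[-3, 2.6, 0], [0, 0, 0]], [[0, 0, 0], [0, 0, 0]]])

```text
time: 17.8
eef_pos: [471.4, 246.3, 189.3]
ee_rot: [[0.652, 0.758, 0.003], [0.758, -0.652, -0.0], [0.002, 0.002, -1.0]]
ft_force: [-3.7, -3.1, 9.9]
width: 14.5
grasp_force: 39.2
```

```bash
cat > balls.py <<'E'
from h import *
import sys
s=state();p=s['eef_pos'];d=p[:2]-[493,228.2];print(s['time'],'open',d@[-.758,.653],'perp',d@[.653,.758],p[2],s['ft_force'].round(1),s['width'])
o=np.array([637,104.3])
for c in('top','scene'):
    save(c,c+sys.argv[1]+'.png')
    for cf,q in spots('ball_1',c):
        d=np.array(q[:2])-o; print(c,cf,'x %.0f y %.0f z %.0f'%(d@[.653,.758],d@[-.758,.653],q[2]))
def prof(f):
    im=cv2.imread(f).astype(int); r=[]
    for y in range(-22,98,6):
        b=[]
        for x in(-8,0,8):
            u,v=proj('top',np.r_[o+x*np.array([.653,.758])+y*np.array([-.758,.653]),190]);k=im[int(round(v)),int(round(u))];b.append(int(k[2]-k[0]))
        r.append(max(b))
    return r
print(prof('pics/top6.png'));print(prof('pics/top%s.png'%sys.argv[1]))
E
python3 balls.py 7
```

```text
17.8 open 28.13904979339881 perp -0.40381667820551126 189.26642580015496 [-3.7 -3.1  9.9] 14.536185433744341
top 0.62 x -1 y 66 z 203
top 0.57 x 2 y 21 z 178
top 0.57 x -1 y 42 z 200
top 0.4 x -3 y -0 z 194
[3, 53, 78, 65, 71, 85, 83, 60, 53, 77, 84, 84, 91, 66, 80, 88, 81, 67, 104, -29]
[4, 52, 55, 74, 81, 85, 53, 71, 66, 72, 81, 83, 85, 56, 73, 83, 79, 63, 104, -28]
```

```bash
cat > crop.py <<'E'
from h import *
import sys
L=[cv2.resize(cv2.imread('pics/top%s.png'%k)[138:198,200:265],(520,480),interpolation=2)[:, :] for k in sys.argv[2:]]
im=np.hstack(L); im=cv2.resize(im,None,fx=min(1,790/im.shape[1]),fy=min(1,790/im.shape[1])); cv2.imwrite('pics/'+sys.argv[1],im)
E
python3 crop.py c7.png 6 7
```

```text
(no output)
```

View pics/c7.png

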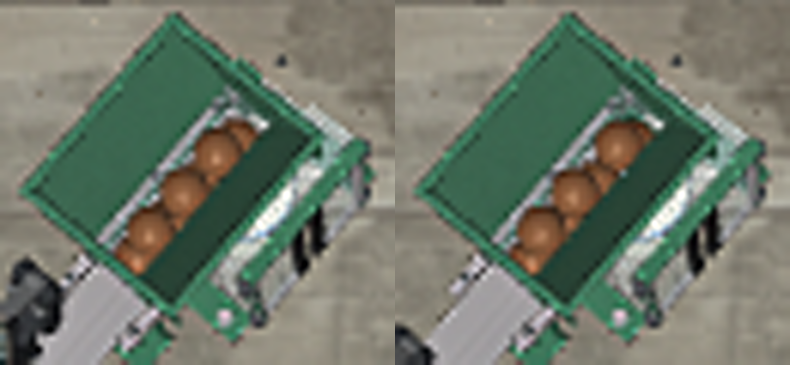

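Right half: at 28 mm open, the top balls are at (620,145), (575,190) and (543,230); the end pair has shifted. Going on in small steps.

>>> step_arm(plan=[[[-1.5, 1.3, 0], [0, 0, 0]], [[-1.5, 1.3, 0], [0, 0, 0]], [[-1.5, 1.3, 0], [0, 0, 0]], [[0, 0, 0], [0, 0, 0]], [[0, 0, 0], [0, 0, 0]], [[0, 0, 0], [0, 0, 0]]])

```text
time: 18.6
eef_pos: [467.1, 249.9, 189.3]
ee_rot: [[0.652, 0.758, 0.003], [0.758, -0.652, -0.0], [0.002, 0.002, -1.0]]
ft_force: [-2.3, -4.7, 10.3]
width: 14.7
grasp_force: 39.2
```

```bash
python3 balls.py 8
```

```text
18.6 open 33.793023816170916 perp -0.47263670505152566 189.27223232106468 [-2.3 -4.7 10.3] 14.669685153693042
top 0.48 x 2 y 23 z 178
top 0.46 x -0 y 68 z 202
top 0.4 x 2 y 41 z 201
top 0.17 x 3 y 1 z 100
[3, 53, 78, 65, 71, 85, 83, 60, 53, 77, 84, 84, 91, 66, 80, 88, 81, 67, 104, -29]
[10, -15, 4, 12, 2, 2, 54, 71, 67, 72, 80, 83, 88, 56, 74, 82, 79, 60, 102, -29]
```

Two have dropped at 34 mm. Next pair is expected near 60 mm.

>>> step_arm(plan=[[[-3, 2.6, 0], [0, 0, 0]], [[-3, 2.6, 0], [0, 0, 0]], [[-3, 2.6, 0], [0, 0, 0]], [[-3, 2.6, 0], [0, 0, 0]], [[-3, 2.6, 0], [0, 0, 0]], [[-1.5, 1.3, 0], [0, 0, 0]], [[0, 0, 0], [0, 0, 0]], [[0, 0, 0], [0, 0, 0]], [[0, 0, 0], [0, 0, 0]]])

```text
time: 19.7
eef_pos: [450.2, 264.0, 189.3]
ee_rot: [[0.652, 0.758, 0.002], [0.758, -0.652, -0.001], [0.001, 0.002, -1.0]]
ft_force: [-5.4, -7.1, 11.9]
width: 14.7
grasp_force: 39.5
```

```bash
python3 balls.py 9
```

```text
19.7 open 55.83698962215867 perp -0.794933955271928 189.25388461517701 [-5.4 -7.1 11.9] 14.690833568300013
top 0.62 x -1 y 65 z 202
top 0.5 x -4 y 54 z 182
[3, 53, 78, 65, 71, 85, 83, 60, 53, 77, 84, 84, 91, 66, 80, 88, 81, 67, 104, -29]
[10, -16, 4, 12, 9, 83, 92, 31, 16, -12, 1, 71, 88, 59, 75, 83, 81, 61, 103, -28]
```

>>> step_arm(plan=[[[0, 0, 0], [0, 0, 0]], [[0, 0, 0], [0, 0, 0]], [[0, 0, 0], [0, 0, 0]], [[0, 0, 0], [0, 0, 0]], [[0, 0, 0], [0, 0, 0]]])

```text
time: 20.4
eef_pos: [450.2, 264.0, 189.3]
ee_rot: [[0.652, 0.758, 0.002], [0.758, -0.652, -0.001], [0.001, 0.002, -1.0]]
ft_force: [-5.7, -6.5, 11.8]
width: 14.3
grasp_force: 39.5
```

```bash
python3 balls.py 10; python3 crop.py c10.png 9 10
python3 - <<'E'
from h import *
for c in ('top','scene'):
    for l in('jar','jar_mid','outlet'): print(c,l,[q for q in spots(l,c) if 0<q[1][1]<250])
E
```

```text
20.4 open 55.825981111915794 perp -0.7855579620925045 189.28520283422068 [-5.7 -6.5 11.8] 14.316513348706616
top 0.42 x -6 y 51 z 181
top 0.42 x 1 y 67 z 202
[3, 53, 78, 65, 71, 85, 83, 60, 53, 77, 84, 84, 91, 66, 80, 88, 81, 67, 104, -29]
[10, -16, 4, 11, 5, 85, 90, 37, 15, -12, 2, 71, 86, 58, 74, 83, 81, 62, 103, -28]
top jar []
top jar_mid []
top outlet [(0.62, [637.3, 106.3, 100.9])]
scene jar []
scene jar_mid []
scene outlet [(0.71, [638.4, 106.7, 98.0])]
```

View pics/c10.png

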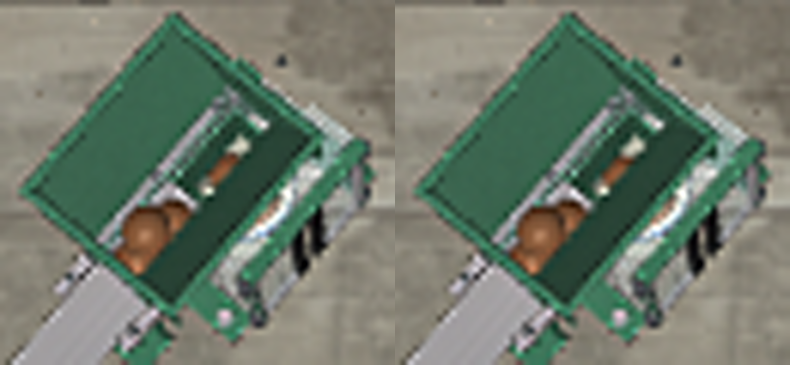

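The two frames are the same. Three balls remain on the gate, at (540,235), (570,220) and (527,262). Below the open throat, balls lie in the white jar at (620,170). That makes four dropped, so I'm shutting the gate.

>>> step_arm(plan=[[[3, -2.6, 0], [0, 0, 0]], [[3, -2.6, 0], [0, 0, 0]], [[3, -2.6, 0], [0, 0, 0]], [[3, -2.6, 0], [0, 0, 0]], [[3, -2.6, 0], [0, 0, 0]], [[3, -2.6, 0], [0, 0, 0]], [[3, -2.6, 0], [0, 0, 0]], [[3, -2.6, 0], [0, 0, 0]], [[3, -2.6, 0], [0, 0, 0]], [[3, -2.6, 0], [0, 0, 0]]])

```text
time: 21.9
eef_pos: [480.5, 238.7, 189.3]
ee_rot: [[0.652, 0.758, 0.002], [0.758, -0.652, 0.001], [0.002, 0.001, -1.0]]
ft_force: [-6.0, 0.0, 10.7]
width: 14.7
grasp_force: 39.4
```

>>> step_arm(plan=[[[3, -2.6, 0], [0, 0, 0]], [[3, -2.6, 0], [0, 0, 0]], [[3, -2.6, 0], [0, 0, 0]], [[2.3, -2, 0], [0, 0, 0]], [[0.8, -0.7, 0], [0, 0, 0]], [[0, 0, 0], [0, 0, 0]]])

```text
time: 22.5
eef_pos: [493.0, 228.2, 189.3]
ee_rot: [[0.652, 0.758, 0.003], [0.758, -0.652, 0.001], [0.003, 0.002, -1.0]]
ft_force: [-1.0, -0.0, 7.5]
width: 14.5
grasp_force: 39.1
```

>>> step_arm(plan=[[[0.8, -0.7, 0], [0, 0, 0]], [[0, 0, 0], [0, 0, 0]]])

```text
time: 22.7
eef_pos: [493.6, 227.6, 189.3]
ee_rot: [[0.652, 0.758, 0.003], [0.758, -0.652, 0.001], [0.003, 0.001, -1.0]]
ft_force: [-1.6, 1.9, 8.9]
width: 14.3
grasp_force: 39.1
```

>>> step_arm(plan=[[[0.8, -0.7, 0], [0, 0, 0]], [[0, 0, 0], [0, 0, 0]]])

```text
time: 22.9
eef_pos: [493.6, 227.6, 189.3]
ee_rot: [[0.652, 0.759, 0.002], [0.759, -0.652, 0.003], [0.003, -0.001, -1.0]]
ft_force: [-7.1, 6.0, 10.8]
width: 14.4
grasp_force: 39.4
```

The gate is hard against its stop. Releasing and retreating.

>>> step_arm(plan=[[[0, 0, 0], [0, 0, 0]], [[0, 0, 0], [0, 0, 0]], [[0, 0, 0], [0, 0, 0]], [[0, 0, 0], [0, 0, 0]], [[0, 0, 20], [0, 0, 0]], [[0, 0, 30], [0, 0, 0]], [[-10, 0, 40], [0, 0, 0]], [[-20, 0, 30], [0, 0, 0]], [[-20, 0, 0], [0, 0, 0]], [[0, 0, 0], [0, 0, 0]]], claw=0.55)

```text
time: 23.9
eef_pos: [442.6, 226.7, 309.1]
ee_rot: [[0.652, 0.758, 0.003], [0.758, -0.652, 0.001], [0.002, 0.002, -1.0]]
ft_force: [0.7, -0.3, 0.9]
width: 46.8
grasp_force: 0.0
```

```bash
python3 balls.py 11
python3 - <<'E'
from h import *
a=spots('gate_handle','top')+spots('gate_handle','scene');print(a)
def bar(f): # dark bar centroid near handle
    im=cv2.imread(f); m=np.zeros((384,512),bool); m[188:220,185:216]=1
    k=(im.max(2)<45)&m; ys,xs=np.nonzero(k); return len(xs),xs.mean(),ys.mean()
print(bar('pics/t0.png'),bar('pics/top11.png'))
for k in('top5','top11'):  # door area difference
    pass
A=cv2.imread('pics/t0.png').astype(int)[160:195,240:265];B=cv2.imread('pics/top11.png').astype(int)[160:195,240:265]
print('doors diff',np.abs(A-B).max(2).mean())
E
```

```text
23.9 open 37.21096206919836 perp -34.05782504233034 309.06449099321645 [ 0.7 -0.3  0.9] 46.78013960516897
top 0.58 x -5 y 35 z 178
top 0.5 x -6 y -2 z 181
top 0.39 x 3 y 15 z 201
[3, 53, 78, 65, 71, 85, 83, 60, 53, 77, 84, 84, 91, 66, 80, 88, 81, 67, 104, -29]
[5, 1, 63, 76, 50, 64, 84, 82, 73, 89, 79, 80, 2, 2, 4, 4, 4, 3, 6, -21]
[(0.6, [491.2, 228.8, 203.3]), (0.56, [491.3, 227.1, 209.9])]
(115, np.float64(200.04347826086956), np.float64(204.03478260869565)) (326, np.float64(193.89877300613497), np.float64(205.69631901840492))
doors diff 4.833142857142857
```

```bash
python3 -c "
from workcell import *
print(job_done())"
```

```text
the job is handed in; nothing more can be done
None
```

I handed the job in at about 24 s; no verdict came back. The jar is home against the back stop with four balls in it, three balls remain in the bin, and the gate and both doors are shut. I read the ball counts from the top view, and the jar's seating from a 22 N rise in push force at the expected depth.

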